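Weight a terrine for pressing

TASK

The terrine is ready for pressing: lift its lid off by the knob and rest it flat on the marble slab. Then take the three steel weights from the draining rack and stack them squarely on the press board in the terrine, thickest at the bottom, thinnest on top, each seated right down over the studs of the one below. Leave the pepper pot and the timer where they are.

Things in the scene. Friction and masses are not known exactly. Their poses are not given: they have to be found in the camera images.
- terrine: White stoneware terrine dish, 160 x 96 mm (184 over the end lugs), 70 mm high, fixed. Origin: centre of its underside; x along its length, z up. A pale wooden press board 136 x 72 mm lies in it, 2 mm proud of the rim, with two studs like those of the weights on top. Hidden by the lid at first.
- press_board_top (a point): Centre of the press board's flat upper face, 72 mm above the terrine's underside (the studs stand 4 mm above it); x along the terrine's length.
- terrine_lid: White stoneware lid, 160 x 96 mm, 18 mm high with a 9 mm wide skirt round its edge, lying on the terrine's rim with its underside 70 mm above the terrine's underside; 0.35 kg. Origin: centre of the plane of the skirt's lower edge; x along its length, z up.
- lid_knob (a point): Middle of the lid's round knob, 43 mm above the lid's lower edge. The knob is 22 mm across at its waist (33 mm above the lower edge) and 30 mm at its widest (43 mm above); its top is 53 mm and the panel under it 22 mm above the lower edge.
- lid_slab: Square pale marble slab, 110 x 110 x 10 mm, lying loose on the range top. Origin: centre of its underside.
- drain_rack: Steel wire rack, 250 mm wide (y), 130 deep, 95 high, fixed. Origin: centre of its underside. Three slots side by side at y = -86, 0, +86 mm. In each a weight lies on two 6 mm rails 42 mm apart that rise at 35 degrees towards the rack's +x, lower end against the rails' upturned ends (13 mm high). Middle of a weight's underside: x = 0, 55 mm above the origin.
- thick_weight: Steel press weight, the thickest: bar 120 x 56 x 28 mm plus studs, 0.6 kg, in any one of the rack's slots. Origin: centre of underside; x along its length, z up through its top. On top 2 tapered studs (26 mm across, 19 at their top, 4 high), 32 mm either side of the middle along x; recess below, 96 x 32 mm, 5 deep, drops over the studs it is stacked on with 3 mm play. Same either way round.
- medium_weight: Steel press weight, the middle one: bar 120 x 56 x 20 mm plus studs, 0.45 kg, in any one of the rack's slots. Origin: centre of underside; x along its length, z up through its top. On top 2 tapered studs (26 mm across, 19 at their top, 4 high), 32 mm either side of the middle along x; recess below, 96 x 32 mm, 5 deep, drops over the studs it is stacked on with 3 mm play. Same either way round.
- thin_weight: Steel press weight, the thinnest: bar 120 x 56 x 13 mm plus studs, 0.3 kg, in any one of the rack's slots. Origin: centre of underside; x along its length, z up through its top. On top 2 tapered studs (26 mm across, 19 at their top, 4 high), 32 mm either side of the middle along x; recess below, 96 x 32 mm, 5 deep, drops over the studs it is stacked on with 3 mm play. Same either way round.
- pepper_pot: Glass pepper shaker with a steel top, 44 mm across, 90 mm high, a bystander. Origin: centre of its underside.
- kitchen_timer: White kitchen timer, 32 x 68 x 60 mm, a bystander. Origin: centre of its underside.

How it is judged:
By the outcome, as a careful person would: the job done as asked, in the order asked, and still so for the second after the job is handed in, with the robot touching nothing.
It also fails if it takes over 72 s, if anything falls off the work surface, if the arm or the gripper's body presses on something with over 40 N, if the wrist force passes 120 N, or if a joint passes its speed limit or range.

ROBOT

A 7-joint arm with a two-finger parallel gripper is mounted at the origin on a cart in front of the work surface, level with it; the furniture and walls round the work are solid. World frame = base frame: x ahead of the robot, y to its left, z up, the work surface at z = 0. Lengths are in m, angles in rad, forces in N, time in s.
With the tool pointing down it reaches from about 0.4 to 0.85 m from the base axis. Payload 4.5 kg.
Tool frame: the origin (TCP) lies at the very end of the fingers, on their centre line; the grasp point (between the pads) lies 19 mm behind it (r.grip_point_offset is the distance from the TCP to the grasp point, in m); y points along the fingers, x is the direction in which the jaws open and shut, and the axes are right-handed (so a half turn about y gives the same grasp; the last joint's range is limited). The gripper opens to 88 mm and grips with 3 to 60 N. Pads are 18 mm wide; open, the fingers measure 123 mm over their backs; the gripper's body (75 mm by 187 mm) begins 45 mm behind the grasp point.
Start: joints at [1.259, 0.689, -0.195, 1.565, 0.157, 0.902, -0.215], TCP at [0.212, -0.588, 0.239] pointing down, gripper open.
Joint ranges: [-3.01, 3.01], [-0.46, 2.08], [-1.47, 1.51], [0.13, 2.56], [-1, 4.14], [0.04, 2.09], [-2.66, 2.66]. Speed limits (rad/s): [2.57, 2.57, 3.14, 3.14, 3.14, 3.14, 3.14].

INTERFACE

Orientations are given as a unit quaternion [x, y, z, w].
In Python, from plant import get_state, snapshot, camera_params, job, r gives the robot as it stands.
- The arm moves only by the tool carry_out, never from a script. Its arguments are lists of equal length, an entry for each row: "offset": the shift along the world's x, y, z in m, a list of three; "twist": the turn about the world's z in degrees. In form: {"offset": [[tx, ty, tz], ...], "twist": [twist, ...]}. A call has 1 to 8 rows; each row shifts and turns the commanded pose from where the row before left it; what a row does not reach is not made up. A row lasts 1/8 s, in which the tool goes at most 62.5 mm and 10.7 degrees, less where a joint would pass 70% of its speed; a pose out of reach is approached as far as the arm can. A call with a gripper value outside its range is refused whole. "grip" is the finger opening in m, from 0 to 0.0881, set as the call begins (left out, the last holds). The fingers move at their own pace and stop on an object; "newtons" is the grip in N (left out, the last holds). Time passes only in rows, so rows that do not move let the fingers close. It gives the time, the measured TCP pose, the force and the opening at its end, in the units of the state.
- get_state(): the state, without advancing time (a new reading comes with each control period).
- snapshot(name): name is "scene" or "top" or "wrist"; returns the picture (400x640x3 uint8, red, green, blue); there is no depth.
- camera_params(name): a dict with "camera_matrix" (3x3 intrinsics, pixels), "eye" and "orientation" of the camera in the world. Camera axes: x right, y up, looking along -z (the intrinsics and any distortion apply to the point x, -y, -z); pixel columns grow to the right and rows downward; lengths in m; the calibration is good to about 2 mm. A picture is of the moment at which its call begins: read the wrist's pose just before it. camera_params takes no time and is no camera call; for the wrist camera it gives the pose at the moment of the call.
- job.finish_job(): hands the job in, once; it reports no verdict.
The state is a dict: "clock": time; "q": joint angles; "qd": joint speeds; "joint_torque": joint torques, N m; "tool_pos": TCP position; "eef_rot": TCP orientation; "contact_force": force on the tool from outside, world axes, zero at the start; "moment": the same for the moment, N m; "opening": opening from 0.0 (shut) to 1.0 (fully open).
Only numpy, scipy, OpenCV 4.12 (cv2) and the standard library are available. Lean on these libraries where they do the work, as an engineer would, in place of code of your own. Each camera call takes 0.05 s, during which the arm holds its last target. There are 200 camera calls.

## Working session

There is one attempt and no reset: what is moved stays moved. The work goes in short steps, Python scripts to look and compute and a tool call to move; the robot and the scene stay as the last step left them, time stands still between calls to the robot, and variables do not carry over. Pictures are saved under pics/ and viewed, about 8 in all and at most 12, crops included, and the job is handed in when it is done.

Besides the shell and the picture viewer there is one more tool, called by a JSON object that holds its "op" and its "data". carry_out: Moves the arm, as the interface text tells. Its arguments: {"type":"object","properties":{"offset":{"type":"array"},"twist":{"type":"array"},"grip":{"type":"number"},"newtons":{"type":"number"}},"required":["offset","twist"]}

```bash
ls; mkdir -p pics
python3 - <<'E'
from plant import *
import cv2,numpy as np
for n in("scene","top"):
    cv2.imwrite(f"pics/{n}0.png",snapshot(n)[:,:,::-1]); print(n,camera_params(n))
print(camera_params("wrist"));print(get_state())
E
```

```text
pics
scene {'camera_matrix': array([[366.85156688,   0.        , 317.08970721],
       [  0.        , 366.85156688, 199.95790932],
       [  0.        ,   0.        ,   1.        ]]), 'eye': array([ 0.29260345, -0.45794555,  0.58991   ]), 'orientation': array([ 0.44249311, -0.1073269 , -0.21615506,  0.86368847])}
top {'camera_matrix': array([[517.57176661,   0.        , 328.76504937],
       [  0.        , 517.57176661, 204.1995212 ],
       [  0.        ,   0.        ,   1.        ]]), 'eye': array([0.42959275, 0.14263966, 1.1233422 ]), 'orientation': array([ 0.05772748, -0.05406649, -0.70141419,  0.70835195])}
{'camera_matrix': array([[293.27348935,   0.        , 317.5511237 ],
       [  0.        , 293.27348935, 201.39777584],
       [  0.        ,   0.        ,   1.        ]]), 'eye': array([ 0.28025809, -0.56263931,  0.38467681]), 'orientation': array([-0.1174601 ,  0.08429263, -0.56879358,  0.80967385])}
{'clock': 0.1, 'q': array([ 1.25880785,  0.6898787 , -0.19450145,  1.56622514,  0.15727031,
        0.90251833, -0.21513188]), 'qd': array([ 0.00124102, -0.00206675,  0.00048106, -0.00271348,  0.00120815,
        0.00047261,  0.00076463]), 'joint_torque': array([-3.64061045e-03, -5.28505325e+01, -1.27163026e+00, -1.53838044e+01,
       -5.25228702e-02,  2.03493553e-03,  7.72337057e-05]), 'tool_pos': array([ 0.21159966, -0.58748823,  0.23800709]), 'eef_rot': array([-0.57826386,  0.4070227 , -0.40602818,  0.57886487]), 'contact_force': array([ 0.29655638,  0.14859844, -0.20261267]), 'moment': array([-0.04909247, -0.00301129, -0.06331091]), 'opening': 0.9975615488144899}
```

View pics/scene0.png

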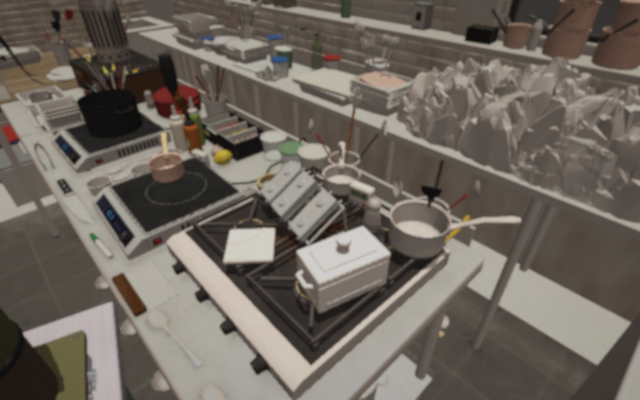

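View pics/top0.png

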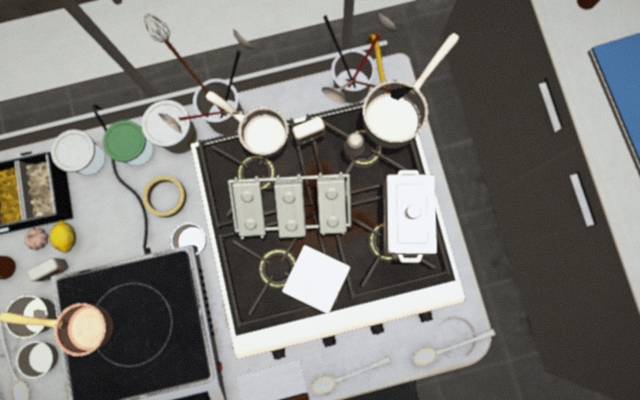

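The scene view shows the lidded terrine at about (343,265), the slab at (250,245) and the rack at (300,205). The top view shows the same from above: knob (413,212), slab (316,279), weights at (247,207), (290,207) and (332,203), timer (309,130) and pepper pot (355,145). I'll enlarge the top view next.

```bash
cat > h.py <<'E'
from plant import *
import cv2,numpy as np
from scipy.spatial.transform import Rotation as R
F=np.diag([1,-1,-1.])
def proj(c,P):
    Rm=R.from_quat(c['orientation']).as_matrix(); p=(np.atleast_2d(P)-c['eye'])@Rm@F
    q=p@c['camera_matrix'].T; return q[:,:2]/q[:,2:]
def back(c,uv,z):
    uv=np.atleast_2d(uv).astype(float); d=np.c_[uv,np.ones(len(uv))]@np.linalg.inv(c['camera_matrix']).T
    d=d@F@R.from_quat(c['orientation']).as_matrix().T
    return c['eye']+d*((z-c['eye'][2])/d[:,2])[:,None]
def crop(img,x0,y0,x1,y1,s,name):
    im=cv2.resize(img[y0:y1,x0:x1],None,fx=s,fy=s,interpolation=cv2.INTER_CUBIC)
    cv2.imwrite(name,im)
E
python3 - <<'E'
from h import *
im=cv2.imread("pics/top0.png"); crop(im,220,110,450,320,2.8,"pics/topc.png")
im=cv2.imread("pics/scene0.png"); crop(im,210,150,410,330,4,"pics/scc.png")
E
```

```text
(no output)
```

View pics/topc.png

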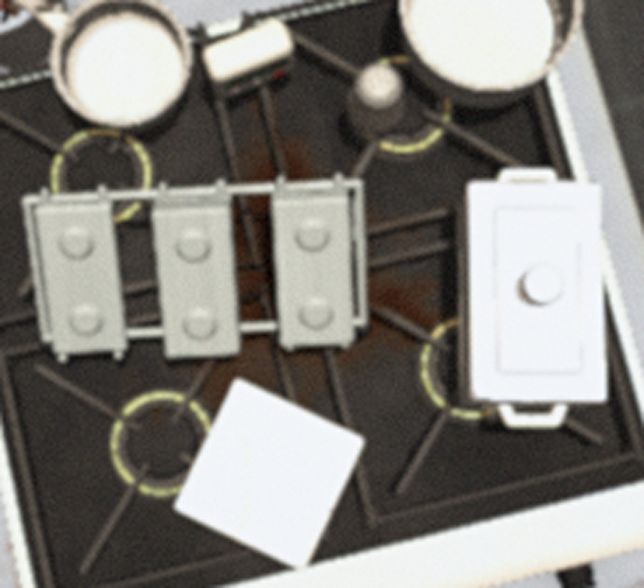

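View pics/scc.png

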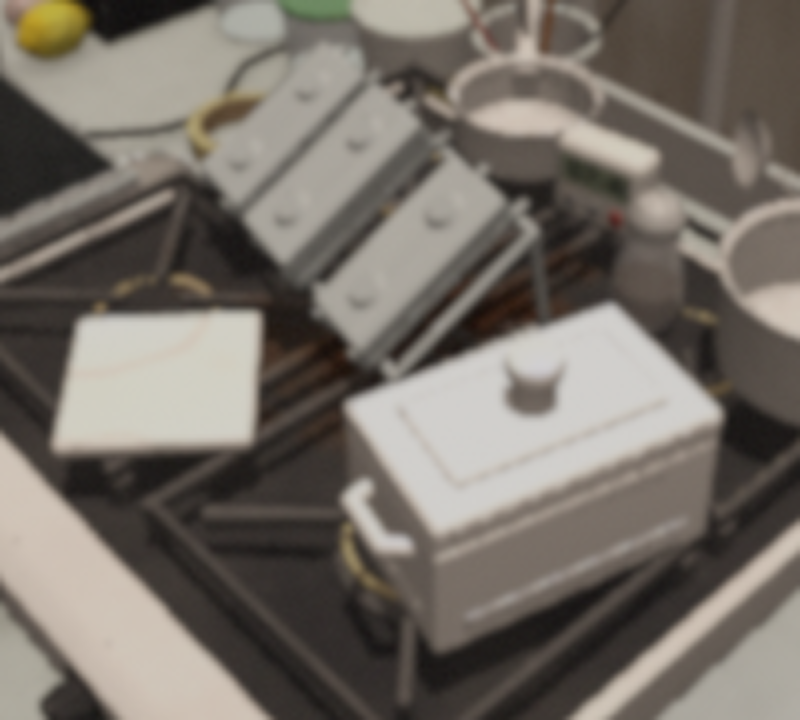

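```bash
cat > fit.py <<'E'
from h import *
from scipy.optimize import least_squares as LS
T=camera_params("top");S=camera_params("scene")
t=lambda L:np.array(L)/2.8+[220,110]
s=lambda L:np.array(L)/4.+[210,150]
def rz(a,P): return np.array(P)@R.from_euler('z',a).as_matrix().T
def fit(model,x0,ut,us):
    f=lambda x:np.r_[(proj(T,model(x))-ut).ravel(),(proj(S,model(x))-us).ravel()]
    o=LS(f,x0,loss='soft_l1'); print(np.round(o.x,4),'rms',np.sqrt(np.mean(o.fun**2)).round(2)); print(np.round(f(o.x).reshape(-1,2),1).tolist()); return o.x
# lid: corners order +x+y,+x-y,-x-y,-x+y ; then knob top
h=.08;w=.048
lid=lambda x:rz(x[3],[[h,w,.088],[h,-w,.088],[-h,-w,.088],[-h,w,.088],[0,0,.123]])+x[:3]
fit(lid,[.43,0,0,0],t([(469,184),(600,184),(607,401),(469,401),(541,284)]),s([(612,304),(721,411),(437,531),(347,406),(535,362)]))
a=.055
slab=lambda x:rz(x[3],[[a,a,.01],[a,-a,.01],[-a,-a,.01],[-a,a,.01]])+x[:3]
fit(slab,[.3,.15,0,-.4],t([(237,378),(363,438),(301,567),(175,507)]),s([(78,313),(262,312),(253,443),(55,450)]))
Ry=R.from_euler('y',-35,degrees=True).as_matrix()
def rack(x):
    P=[]
    for i,y in enumerate((.086,0,-.086)):
        for sx in(.032,-.032): P.append(Ry@[sx,0,x[4+i]+.004]+[0,y,.055])
    return rz(x[3],P)+x[:3]
ut=t([(77,242),(86,320),(194,243),(200,323),(312,233),(316,313)]);us=s([(308,91),(238,156),(358,140),(287,214),(440,211),(362,293)])
fit(rack,[.43,.2,0,0,.02,.02,.02],ut,us)
# z fixed 0
import itertools
for z in(0,):
  for p in itertools.permutations((.013,.02,.028)):
    print(p); fit(lambda x:rack(np.r_[x[:2],z,x[2],p]),[.43,.2,0],ut,us)
E
python3 fit.py
```

```text
[ 0.5781 -0.0187 -0.0022  0.0077] rms 0.9
[[-0.3, -1.2], [-0.2, -1.1], [-0.3, -0.2], [0.9, -0.3], [1.1, -0.7], [-0.4, 0.1], [0.1, 1.2], [-1.1, 1.6], [-1.9, -0.2], [-0.7, -1.3]]
[ 0.4472  0.1749 -0.0019 -0.3875] rms 20.11
[[-2.1, -0.5], [0.0, -2.0], [2.3, 0.2], [-0.4, 1.2], [44.0, -0.9], [-1.8, 31.2], [-49.9, 2.2], [4.4, -32.1]]
[ 0.519   0.2237  0.1075  0.0655 -0.1262 -0.1123 -0.1179] rms 0.44
[[-0.2, 0.5], [0.1, 0.2], [-0.3, 0.7], [0.1, -0.0], [-0.1, 0.8], [-0.1, 0.0], [0.1, -0.6], [0.9, 0.5], [0.9, -0.5], [0.6, -0.2], [0.0, 0.4], [0.3, -0.1]]
(0.013, 0.02, 0.028)
[0.5979 0.2277 0.0826] rms 1.43
[[-0.3, 1.0], [0.5, 0.9], [0.0, -0.9], [0.8, -1.6], [0.5, 1.2], [0.9, 0.8], [-0.6, -2.4], [0.2, -1.0], [2.2, -1.0], [2.0, -0.6], [-0.9, -3.2], [-0.7, -3.3]]
(0.013, 0.028, 0.02)
[0.5976 0.2274 0.0616] rms 1.03
[[-0.0, 0.3], [0.2, 0.2], [0.1, 0.9], [0.4, 0.4], [0.6, 0.6], [0.5, 0.0], [-0.0, -2.4], [0.6, -1.2], [0.4, -2.5], [-0.0, -2.2], [0.1, -1.1], [0.2, -1.6]]
(0.02, 0.013, 0.028)
[0.5998 0.2277 0.0653] rms 2.22
[[-0.5, 0.8], [-0.1, 0.9], [0.3, -3.3], [0.7, -4.1], [0.6, 1.0], [0.6, 0.6], [-0.9, -4.1], [-0.3, -2.8], [4.4, 0.4], [4.2, 0.5], [-0.7, -3.2], [-0.6, -3.5]]
(0.02, 0.028, 0.013)
[0.5978 0.227  0.0274] rms 1.34
[[0.0, 0.2], [-0.6, 0.3], [0.5, 0.8], [-0.1, 0.3], [1.1, 0.5], [0.1, -0.3], [-0.3, -4.0], [-0.0, -3.1], [0.6, -2.4], [-0.1, -2.5], [0.8, 0.9], [0.6, -0.0]]
(0.028, 0.013, 0.02)
[0.5998 0.2268 0.0232] rms 2.4
[[-0.4, 0.8], [-1.0, 1.0], [1.1, -3.3], [0.4, -4.0], [1.3, 1.1], [0.1, 0.6], [-1.1, -5.9], [-1.0, -4.9], [4.7, 0.7], [4.1, 0.3], [-0.1, -0.7], [-0.4, -1.6]]
(0.028, 0.02, 0.013)
[0.5981 0.2265 0.007 ] rms 1.91
[[-0.2, 0.9], [-1.3, 1.1], [1.1, -1.0], [-0.1, -1.7], [1.5, 1.2], [-0.1, 0.4], [-1.2, -5.8], [-1.2, -5.0], [2.6, -0.6], [1.8, -1.0], [0.4, 1.3], [0.0, 0.1]]
```

```bash
cat > m.py <<'E'
import io,contextlib
with contextlib.redirect_stdout(io.StringIO()): from fit import *
for k in(1,3):
    print(k);fit(slab,[.45,.17,0,-.4],t([(237,378),(363,438),(301,567),(175,507)]),np.roll(s([(78,313),(262,312),(253,443),(55,450)]),k,axis=0))
tri=lambda a,b:fit(lambda x:x[None],[.6,.1,.05],t([a]),s([b]))
print('bar C hi,lo');tri((360,185),(528,232));tri((360,322),(395,370))
print('C weight edges: right upper, right lower');tri((349,190),(508,203));
q=get_state()['eef_rot'];M=R.from_quat(q).as_matrix();print(M.round(3),np.degrees(np.arctan2(M[1,0],M[0,0])))
for n,uv,z in(('pepper',(378,85),.09),('timer',(248,48),.06)):print(n,back(T,t([uv]),z))
E
python3 m.py
```

```text
1
[ 0.4475  0.1764 -0.0474 -0.4357] rms 29.62
[[-0.1, 0.5], [-0.7, 0.3], [0.1, -0.3], [0.2, -0.8], [52.0, -21.1], [44.4, 45.6], [-50.1, 48.0], [-41.3, -17.7]]
3
[ 0.4479  0.1746 -0.0026 -0.4349] rms 0.79
[[-0.4, -1.3], [0.8, -0.7], [0.8, 0.6], [-0.8, -0.7], [-0.6, 0.2], [-0.4, -0.4], [-1.1, -0.1], [0.2, 1.6]]
bar C hi,lo
[0.6544 0.1089 0.083 ] rms 0.03
[[-0.0, 0.0], [0.1, -0.0]]
[0.5631 0.1058 0.0182] rms 0.73
[[0.2, -0.9], [-1.1, 0.1]]
C weight edges: right upper, right lower
[0.6463 0.1175 0.1009] rms 0.21
[[-0.1, 0.2], [0.3, -0.1]]
[[ 0.339 -0.001  0.941]
 [-0.941  0.002  0.339]
 [-0.002 -1.    -0.   ]] -70.18722321069782
pepper [[0.72830058 0.09611719 0.09      ]]
timer [[0.76518651 0.19376928 0.06      ]]
```

Slab at (0.448, 0.175), yaw −25°. Terrine at (0.578, −0.019). Rack at (0.598, 0.227), yaw about 3.5°. Thin is in the left (+y) slot, thick in the middle, medium on the right. Heights agree with z = 0 to within 2 mm. Moving above the lid.

{"op": "carry_out", "data": {"offset": [[0.03,0.047,0],[0.03,0.047,0],[0.03,0.047,0],[0.03,0.047,0],[0.03,0.047,0],[0.03,0.047,0],[0.03,0.047,0],[0.03,0.047,0]], "twist": [-2,-2,-2,-2,-2,-2,-2,-2], "grip": 0.06}}

```text
clock: 1.1
tool_pos: [0.4525, -0.2104, 0.2386]
eef_rot: [0.516, -0.483, 0.483, -0.516]
contact_force: [0.0, -0.3, 0.3]
opening: 0.684
```

{"op": "carry_out", "data": {"offset": [[0.03,0.047,0],[0.03,0.047,0],[0.03,0.047,0],[0.03,0.047,0],[0,0,0]], "twist": [-2,-2,0,0,0]}}

```text
clock: 1.72
tool_pos: [0.5738, -0.0177, 0.2382]
eef_rot: [-0.5, 0.499, -0.498, 0.503]
contact_force: [-0.9, -0.5, -0.7]
opening: 0.681
```

Run:
```python
from h import *
s=get_state();c=camera_params("wrist");im=snapshot("wrist")[:,:,::-1];crop(im,0,0,640,400,1.25,"pics/w1.png")
print(s['tool_pos'],s['contact_force'],c['eye'],R.from_quat(s['eef_rot']).as_matrix()[:,0]);print(proj(c,[[.578,-.019,.123],[.578,-.019,.113]])*1.25, proj(c,[s['tool_pos']])*1.25)
```

```text
[ 0.57378024 -0.0176558   0.23820485] [-0.86348643 -0.50903672 -0.7055629 ] [ 0.6465066  -0.01767898  0.38498672] [ 0.00580936 -0.99997663 -0.00360466]
[[399.90736058 239.51866184]
 [399.86823844 236.20694151]] [[397.56193897 315.00534864]]
```

View pics/w1.png

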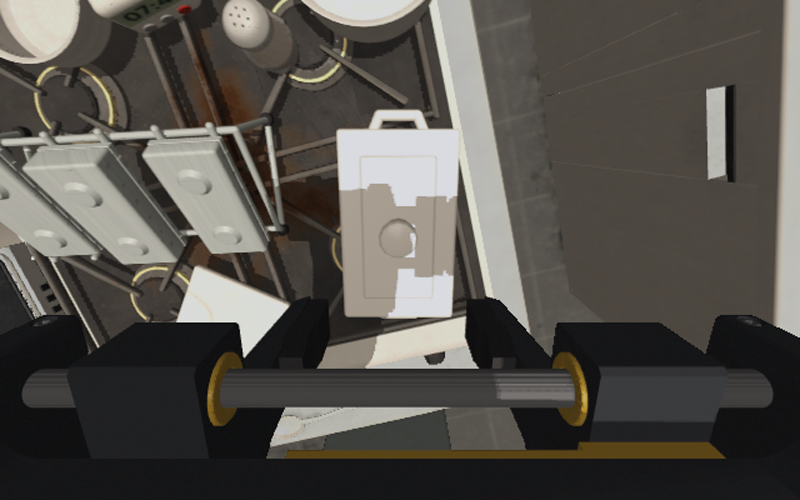

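The wrist view shows the knob at (398,238), within 2 px of the prediction (about 1 mm), between the fingers. Descending and gripping.

{"op": "carry_out", "data": {"offset": [[0.005,0,-0.04],[0,0,-0.04],[0,0,-0.035],[0,0,-0.02],[0,0,-0.005],[0,0,0]], "twist": [0,0,0,0,0,0]}}

```text
clock: 2.52
tool_pos: [0.5767, -0.0251, 0.099]
eef_rot: [0.499, -0.501, 0.501, -0.499]
contact_force: [0.5, -0.3, -0.1]
opening: 0.68
```

{"op": "carry_out", "data": {"offset": [[0,0,0],[0,0,0],[0,0,0],[0,0,0]], "twist": [0,0,0,0], "grip": 0.01, "newtons": 35}}

```text
clock: 3.02
tool_pos: [0.5775, -0.0201, 0.0994]
eef_rot: [-0.498, 0.501, -0.499, 0.501]
contact_force: [-0.8, 7.0, 4.0]
opening: 0.306
```

{"op": "carry_out", "data": {"offset": [[0,0,0.005],[0,0,0.02],[0,0,0.03],[0,0,0.03],[0,0,0]], "twist": [0,0,0,0,0]}}

```text
clock: 3.65
tool_pos: [0.578, -0.0246, 0.1852]
eef_rot: [0.498, -0.5, 0.502, -0.5]
contact_force: [0.8, -0.1, -5.4]
opening: 0.307
```

{"op": "carry_out", "data": {"offset": [[-0.0134,0.0199,0],[-0.0134,0.0199,0],[-0.0134,0.0199,0],[-0.0134,0.0199,0],[-0.0134,0.0199,0],[-0.0134,0.0199,0],[-0.0134,0.0199,0],[-0.0134,0.0199,0]], "twist": [6.5,6.5,6.5,6.5,6.5,6.5,6.5,6.5]}}

```text
clock: 4.65
tool_pos: [0.4687, 0.1363, 0.1835]
eef_rot: [0.669, -0.229, 0.229, -0.669]
contact_force: [0.7, 0.1, -4.6]
opening: 0.31
```

{"op": "carry_out", "data": {"offset": [[-0.0134,0.0199,0],[-0.0134,0.0199,0],[0,0,-0.03],[0,0,-0.03],[0,0,-0.025],[0,0,0],[0,0,0]], "twist": [6.5,6.1,0,0,0,0,0]}}

```text
clock: 5.52
tool_pos: [0.4431, 0.1757, 0.0994]
eef_rot: [-0.689, 0.156, -0.156, 0.69]
contact_force: [-0.7, 0.1, -3.7]
opening: 0.311
```

Run:
```python
from h import *
s=get_state();a=snapshot("top")[:,:,::-1];b=snapshot("scene")[:,:,::-1]
print(s['tool_pos'],R.from_quat(s['eef_rot']).as_matrix()[:,0])
A=cv2.resize(a[160:340,230:430],None,fx=2,fy=2,interpolation=cv2.INTER_CUBIC);B=cv2.resize(b[150:330,210:410],None,fx=2,fy=2,interpolation=cv2.INTER_CUBIC)
cv2.imwrite("pics/lid1.png",np.hstack([A,B]))
```

```text
[0.44314893 0.17572249 0.09941201] [ 9.02612951e-01 -4.30452658e-01  6.08069051e-04]
```

View pics/lid1.png

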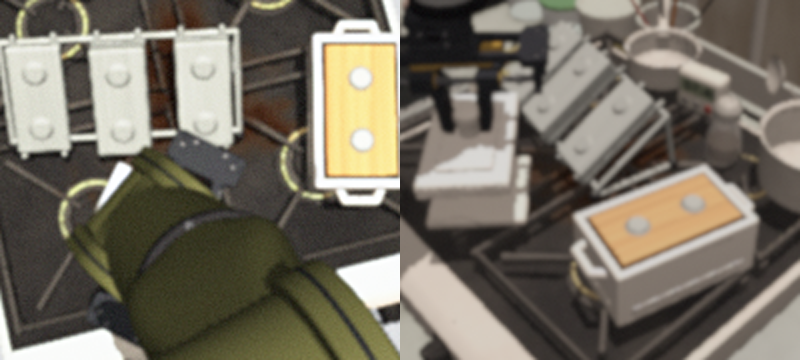

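The lid is held level over the slab. The board's studs now show, at about (361,77) and (363,140) in the left half. Lowering the lid.

{"op": "carry_out", "data": {"offset": [[0,0,-0.025],[0,0,-0.02],[0,0,-0.01],[0,0,-0.003],[0,0,-0.002],[0,0,0]], "twist": [0,0,0,0,0,0]}}

```text
clock: 6.38
tool_pos: [0.4435, 0.1751, 0.0395]
eef_rot: [-0.689, 0.156, -0.157, 0.69]
contact_force: [1.1, -0.4, -0.1]
opening: 0.309
```

Run:
```python
import io,contextlib
with contextlib.redirect_stdout(io.StringIO()): from fit import *
fit(lambda x:rz(x[3],[[.032,0,.076],[-.032,0,.076]])+x[:3],[.578,-.019,0,0],np.array([[410.5,198.5],[411.5,230]]),np.array([[356,251.5],[329,263.]]))
print(get_state()['contact_force'])
```

```text
[ 0.5784 -0.0196 -0.002   0.0245] rms 0.23
[[-0.0, 0.1], [0.2, -0.5], [-0.0, 0.1], [-0.4, 0.0]]
[ 1.07067676 -0.40023263 -0.09387062]
```

{"op": "carry_out", "data": {"offset": [[0,0,0],[0,0,0],[0,0,0.02],[0,0,0.04],[0,0,0.05],[0,0,0.05]], "twist": [0,0,0,0,0,0], "grip": 0.05}}

```text
clock: 7.12
tool_pos: [0.4425, 0.1748, 0.2003]
eef_rot: [0.69, -0.157, 0.156, -0.689]
contact_force: [0.2, -0.1, -0.0]
opening: 0.566
```

{"op": "carry_out", "data": {"offset": [[0.0204,0.0073,0],[0.0204,0.0073,0],[0.0204,0.0073,0],[0.0204,0.0073,0],[0.0204,0.0073,0],[0.0204,0.0073,0],[0.0204,0.0073,0],[0,0,0]], "twist": [-8.8,-8.8,-8.8,-8.8,-8.8,-8.8,-8.2,0], "grip": 0.068}}

```text
clock: 8.12
tool_pos: [0.5862, 0.2266, 0.1985]
eef_rot: [-0.515, 0.484, -0.485, 0.515]
contact_force: [-0.1, -0.8, 0.1]
opening: 0.766
```

{"op": "carry_out", "data": {"offset": [[0,0,-0.025],[0,0,0],[0,0,0],[0,0,0]], "twist": [0,0,0,0]}}

```text
clock: 8.62
tool_pos: [0.586, 0.2262, 0.1747]
eef_rot: [-0.514, 0.485, -0.485, 0.515]
contact_force: [-0.2, -0.2, -0.3]
opening: 0.773
```

Run:
```python
from h import *
s=get_state();c=camera_params("wrist");im=snapshot("wrist")[:,:,::-1];crop(im,0,0,640,400,1.25,"pics/w2.png")
J=R.from_quat(s['eef_rot']).as_matrix()
print(s['tool_pos'],s['contact_force'],np.degrees(np.arctan2(J[1,0],J[0,0])))
a=.0616;Rz=R.from_euler('z',a).as_matrix();Ry=R.from_euler('y',-35,degrees=True).as_matrix()
for n,y,tt in(('thin',.086,.013),('thick',0,.028),('med',-.086,.02)):
    P=np.array([Rz@(Ry@[sx,0,tt+.004]+[0,y,.055])+[.5976,.2274,0] for sx in(.032,-.032)])
    print(n,(proj(c,P)*1.25).round(1).tolist(),'com',(Rz@(Ry@[0,0,tt/2]+[0,y,.055])+[.5976,.2274,0]).round(4))
```

```text
[0.58596146 0.22617472 0.17472162] [-0.1646335  -0.15357004 -0.30828849] -86.55517083382115
thin [[263.9, 214.8], [287.3, 272.0]] com [0.5886 0.313  0.0603]
thick [[396.7, 232.0], [397.0, 288.0]] com [0.5896 0.2269 0.0665]
med [[532.2, 222.3], [508.4, 279.1]] com [0.5972 0.1412 0.0632]
```

View pics/w2.png

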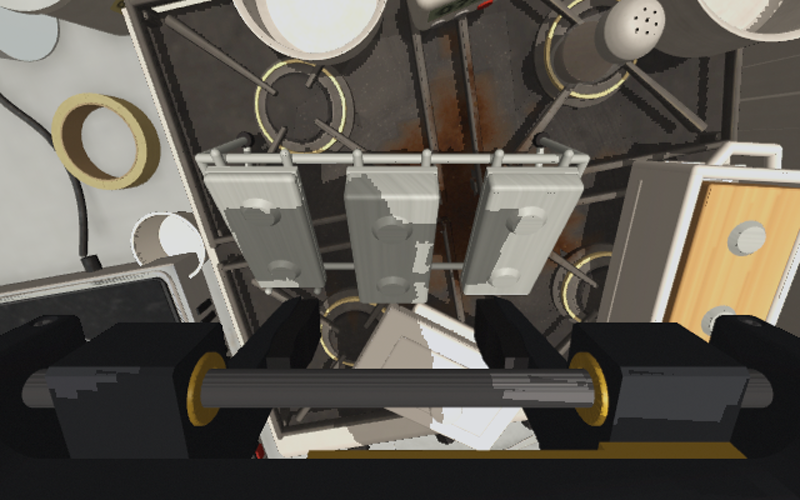

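The wrist view shows the thick weight's studs at (392,231) and (393,287), about 3 mm further +y than predicted. The lid lies on the slab. Lowering onto the thick weight.

{"op": "carry_out", "data": {"offset": [[0.004,0.003,-0.03],[0,0,-0.03],[0,0,-0.03],[0,0,-0.02],[0,0,-0.005],[0,0,0]], "twist": [0,0,0,0,0,0]}}

```text
clock: 9.43
tool_pos: [0.5901, 0.2292, 0.0592]
eef_rot: [-0.514, 0.485, -0.485, 0.515]
contact_force: [-0.5, -0.4, 0.1]
opening: 0.77
```

{"op": "carry_out", "data": {"offset": [[0,0,0],[0,0,0],[0,0,0]], "twist": [0,0,0], "grip": 0.045, "newtons": 25}}

```text
clock: 9.8
tool_pos: [0.5905, 0.2296, 0.0599]
eef_rot: [-0.514, 0.485, -0.485, 0.515]
contact_force: [-1.0, -0.1, 5.8]
opening: 0.631
```

{"op": "carry_out", "data": {"offset": [[0,0,0.01],[0,0,0.03],[0,0,0.04],[0,0,0.04],[0,0,0.02],[0,0,0],[0,0,0]], "twist": [0,0,0,0,0,0,0]}}

```text
clock: 10.68
tool_pos: [0.5883, 0.2284, 0.1972]
eef_rot: [0.516, -0.485, 0.484, -0.513]
contact_force: [-0.6, -0.0, -4.9]
opening: 0.632
```

Run:
```python
from h import *
s=get_state();im=snapshot("wrist")[:,:,::-1];b=snapshot("scene")[:,:,::-1]
print(s['moment'],s['contact_force'])
A=cv2.resize(im,(480,300));B=cv2.resize(b[60:260,200:413],(320,300),interpolation=cv2.INTER_CUBIC)
cv2.imwrite("pics/w3.png",np.hstack([A,B]))
```

```text
[ 0.01175416 -0.01995991  0.02321808] [-0.59245827 -0.00595144 -4.87962168]
```

View pics/w3.png

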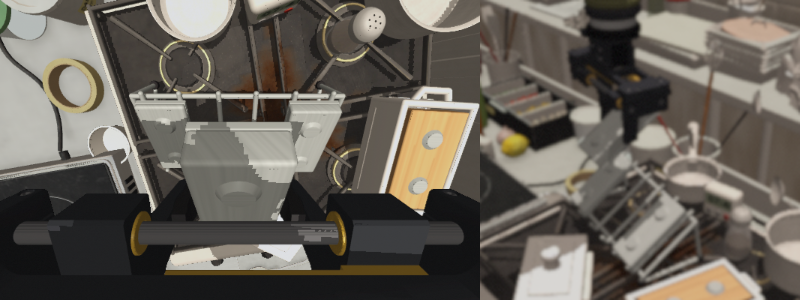

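The thick weight hangs tilted as it lay. I'll carry it to the board, touch its low end just outside the stud, then pivot it flat while moving +x.

{"op": "carry_out", "data": {"offset": [[-0.004,-0.035,0],[-0.004,-0.035,0],[-0.004,-0.035,0],[-0.004,-0.036,0],[-0.004,-0.036,0],[-0.004,-0.035,0],[-0.004,-0.035,0],[0,0,0]], "twist": [-0.4,-0.4,-0.4,-0.4,-0.4,-0.4,-0.4,0]}}

```text
clock: 11.78
tool_pos: [0.5604, -0.0228, 0.1978]
eef_rot: [0.503, -0.499, 0.499, -0.499]
contact_force: [-0.3, -0.0, -4.8]
opening: 0.629
```

{"op": "carry_out", "data": {"offset": [[0,0,-0.03],[0,0,-0.03],[0,0,0],[0,0,0],[0,0,0]], "twist": [0,0,0,0,0]}}

```text
clock: 12.4
tool_pos: [0.5627, -0.0177, 0.1399]
eef_rot: [-0.502, 0.497, -0.498, 0.503]
contact_force: [0.0, 0.3, -4.8]
opening: 0.628
```

```bash
cat > st.py <<'E'
from h import *
s=get_state();J=R.from_quat(s['eef_rot']).as_matrix()
print(s['tool_pos'].round(4),s['contact_force'].round(1),s['moment'].round(2),np.degrees(np.arctan2(J[1,0],J[0,0])).round(2),s['opening'].round(3),s['clock'])
E
python3 st.py
```

```text
Traceback (most recent call last):
  File "st.py", line 3, in <module>
    print(s['tool_pos'].round(4),s['contact_force'].round(1),s['moment'].round(2),np.degrees(np.arctan2(J[1,0],J[0,0])).round(2),s['opening'].round(3),s['clock'])
                                                                                                                                 ^^^^^^^^^^^^^^^^^^
AttributeError: 'float' object has no attribute 'round'
```

```bash
sed -i "s/s\['opening'\].round(3)/s['opening']/" st.py; python3 st.py
```

```text
[ 0.5627 -0.0177  0.1399] [ 0.   0.3 -4.8] [ 0.07 -0.02 -0.03] -89.38 0.6283743312439924 12.4
```

{"op": "carry_out", "data": {"offset": [[-0.002,0,-0.02],[0,0,-0.006],[0,0,0],[0,0,0],[0,0,0]], "twist": [0,0,0,0,0]}}

```text
clock: 13.02
tool_pos: [0.5602, -0.0179, 0.1133]
eef_rot: [-0.502, 0.497, -0.498, 0.503]
contact_force: [0.1, 0.1, -5.3]
opening: 0.633
```

```bash
python3 st.py
```

```text
[ 0.5602 -0.0179  0.1133] [ 0.1  0.1 -5.3] [-0.02  0.03  0.  ] -89.39 0.6325245208415271 13.025
```

{"op": "carry_out", "data": {"offset": [[0,-0.001,-0.003],[0.003,0,-0.004],[0.003,0,-0.003],[0.003,0,-0.003],[0.003,0,-0.002],[0,0,0]], "twist": [0,0,0,0,0,0], "newtons": 20}}

```text
clock: 13.78
tool_pos: [0.5713, -0.0188, 0.0972]
eef_rot: [0.503, -0.498, 0.497, -0.502]
contact_force: [2.0, 1.4, -2.5]
opening: 0.633
```

```bash
python3 st.py
```

```text
[ 0.5713 -0.0188  0.0972] [ 2.   1.4 -2.5] [ 0.31 -0.2  -0.09] -89.37 0.6325287002668811 13.775
```

{"op": "carry_out", "data": {"offset": [[0.003,0,-0.003],[0.002,0,-0.003],[0.002,0,-0.003],[0.001,0,-0.003],[0.001,0,-0.003],[0.001,0,-0.002],[0,0,0]], "twist": [0,0,0,0,0,0,0]}}

```text
clock: 14.65
tool_pos: [0.5818, -0.0192, 0.0806]
eef_rot: [0.503, -0.497, 0.497, -0.503]
contact_force: [-0.9, -0.8, -3.9]
opening: 0.633
```

```bash
python3 st.py
python3 - <<'E'
from h import *
im=snapshot("wrist")[:,:,::-1];b=snapshot("scene")[:,:,::-1]
A=im[100:400,170:470];B=cv2.resize(b[180:330,260:410],(450,450),interpolation=cv2.INTER_CUBIC)
cv2.imwrite("pics/p1.png",np.hstack([cv2.resize(A,(350,350)),B[50:400]]))
E
```

```text
[ 0.5818 -0.0192  0.0806] [-0.9 -0.8 -3.9] [-0.    0.27 -0.03] -89.39 0.6331951440075526 14.65
```

View pics/p1.png

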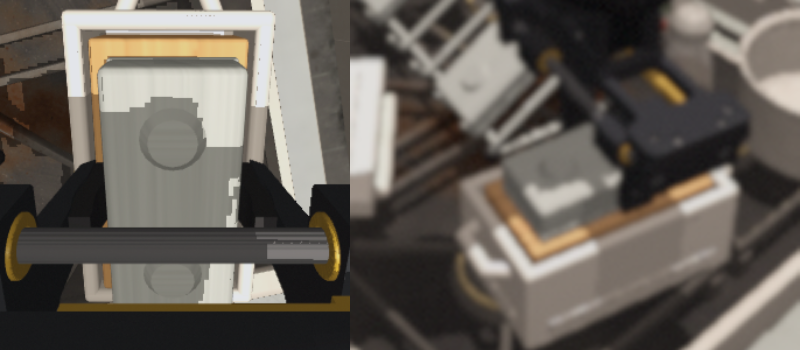

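The weight is almost flat over the board and well centred: its middle is at column 174 against 171 for the rim. Lowering the last millimetres, shifting 1 mm to +y.

{"op": "carry_out", "data": {"offset": [[0,0.001,-0.002],[0,0,-0.002],[0,0,-0.001],[0,0,0]], "twist": [0,0,0,0]}}

```text
clock: 15.25
tool_pos: [0.5828, -0.0185, 0.0785]
eef_rot: [-0.502, 0.496, -0.498, 0.503]
contact_force: [-4.5, -1.1, 17.7]
opening: 0.634
```

```bash
python3 st.py
```

```text
[ 0.5828 -0.0185  0.0785] [-4.5 -1.1 17.7] [-0.21  1.06  0.14] -89.4 0.6336978077289213 15.25
```

{"op": "carry_out", "data": {"offset": [[0,0,0.002],[0,0,0],[0,0,0],[0,0,0.03],[0,0,0.05],[0,0,0.04],[0,0,0]], "twist": [0,0,0,0,0,0,0], "grip": 0.07}}

```text
clock: 16.12
tool_pos: [0.5839, -0.0179, 0.2006]
eef_rot: [-0.501, 0.496, -0.499, 0.504]
contact_force: [-0.1, 1.2, -0.6]
opening: 0.796
```

```bash
python3 st.py
python3 - <<'E'
from h import *
s=get_state();c=camera_params("wrist");im=snapshot("wrist")[:,:,::-1];a=snapshot("top")[:,:,::-1];b=snapshot("scene")[:,:,::-1]
np.savez("pics/c4.npz",**c)
A=im[90:290,180:440];B=cv2.resize(b[200:320,270:400],None,fx=3.33,fy=3.33,interpolation=cv2.INTER_CUBIC)
cv2.imwrite("pics/p2.png",np.hstack([cv2.resize(A,(390,300)),cv2.resize(B,(400,300))]))
P=[[.5785+x,-.019+y,.104] for x,y in((.06,.028),(.06,-.028),(.032,0),(-.032,0))]
print(((proj(c,P)-[180,90])*1.5).round(1).tolist())
P=[[.5785+x,-.019+y,.070] for x,y in((.08,.048),(.08,-.048),(-.08,.048))]
print(((proj(c,P)-[180,90])*1.5).round(1).tolist())
E
```

```text
[ 0.5839 -0.0179  0.2006] [-0.1  1.2 -0.6] [0.04 0.01 0.01] -89.4 0.7963886537146195 16.125
[[158.6, 71.6], [261.7, 72.7], [209.6, 123.1], [208.2, 228.2]]
[[130.8, 33.5], [289.6, 35.2], [139.4, 270.2]]
```

View pics/p2.png

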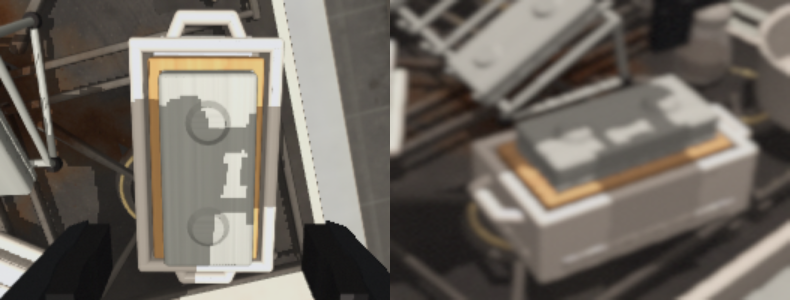

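The thick weight sits flat and centred on the board: studs at (208,122) and (208,228) against the predicted (209,123) and (208,228), with equal 10 px margins left and right. Next is the medium weight.

{"op": "carry_out", "data": {"offset": [[0.003,0.04,0],[0.003,0.04,0],[0.003,0.04,0],[0.003,0.04,0],[0.001,0.0025,0],[0,0,0],[0,0,0]], "twist": [0.7,0.7,0.7,0.8,0,0,0], "grip": 0.068}}

```text
clock: 17.15
tool_pos: [0.5945, 0.1423, 0.1971]
eef_rot: [0.515, -0.485, 0.485, -0.514]
contact_force: [0.2, -0.0, 0.4]
opening: 0.774
```

{"op": "carry_out", "data": {"offset": [[0,0,-0.04],[0,0,-0.04],[0,0,-0.01],[0,0,0],[0,0,0]], "twist": [0,0,0,0,0]}}

```text
clock: 17.77
tool_pos: [0.5959, 0.1445, 0.1093]
eef_rot: [-0.514, 0.484, -0.485, 0.516]
contact_force: [-0.2, 0.1, 0.4]
opening: 0.773
```

```bash
python3 st.py
```

```text
[0.5959 0.1445 0.1093] [-0.2  0.1  0.4] [ 0.01  0.01 -0.01] -86.52 0.7734862990612651 17.775
```

{"op": "carry_out", "data": {"offset": [[0.001,0,-0.03],[0,0,-0.012],[0,0,-0.007],[0,0,0]], "twist": [0,0,0,0]}}

```text
clock: 18.27
tool_pos: [0.5958, 0.1446, 0.059]
eef_rot: [-0.515, 0.484, -0.485, 0.515]
contact_force: [-0.4, -0.7, 0.9]
opening: 0.772
```

{"op": "carry_out", "data": {"offset": [[0,0,0],[0,0,0],[0,0,0]], "twist": [0,0,0], "grip": 0.045, "newtons": 25}}

```text
clock: 18.65
tool_pos: [0.5962, 0.1445, 0.0594]
eef_rot: [-0.515, 0.484, -0.485, 0.515]
contact_force: [0.2, -0.6, 3.9]
opening: 0.63
```

```bash
python3 st.py
```

```text
[0.5962 0.1445 0.0594] [ 0.2 -0.6  3.9] [-0.04  0.03 -0.05] -86.51 0.6304067040160032 18.65
```

{"op": "carry_out", "data": {"offset": [[0,0,0.01],[0,0,0.03],[0,0,0.04],[0,0,0.04],[0,0,0.02]], "twist": [0,0,0,0,0]}}

```text
clock: 19.27
tool_pos: [0.5959, 0.1448, 0.201]
eef_rot: [-0.515, 0.484, -0.485, 0.516]
contact_force: [0.1, 0.5, -4.5]
opening: 0.636
```

{"op": "carry_out", "data": {"offset": [[-0.006,-0.033,0],[-0.006,-0.033,0],[-0.006,-0.033,0],[-0.006,-0.033,0],[-0.006,-0.031,0],[0,0,0],[0,0,0],[0,0,0]], "twist": [-0.6,-0.6,-0.6,-0.6,-0.5,0,0,0]}}

```text
clock: 20.27
tool_pos: [0.5657, -0.0166, 0.1987]
eef_rot: [-0.503, 0.497, -0.496, 0.503]
contact_force: [0.7, -0.5, -3.6]
opening: 0.633
```

{"op": "carry_out", "data": {"offset": [[0,0,-0.03],[0,0,-0.02],[0,0,0],[0,0,0],[0,0,0]], "twist": [0,0,0,0,0]}}

```text
clock: 20.9
tool_pos: [0.5665, -0.0182, 0.1497]
eef_rot: [-0.502, 0.497, -0.498, 0.503]
contact_force: [-0.5, -0.8, -4.0]
opening: 0.629
```

```bash
python3 st.py
```

```text
[ 0.5665 -0.0182  0.1497] [-0.5 -0.8 -4. ] [-0.01 -0.01  0.01] -89.37 0.6290072021757172 20.9
```

{"op": "carry_out", "data": {"offset": [[0,0,-0.008],[0,0,-0.003],[0.003,0,-0.004],[0.003,0,-0.003],[0.002,0,-0.003],[0.002,0,-0.003],[0,0,0]], "twist": [0,0,0,0,0,0,0], "newtons": 20}}

```text
clock: 21.78
tool_pos: [0.576, -0.0184, 0.1245]
eef_rot: [-0.503, 0.497, -0.497, 0.503]
contact_force: [2.3, 0.2, -1.0]
opening: 0.636
```

```bash
python3 st.py
```

```text
[ 0.576  -0.0184  0.1245] [ 2.3  0.2 -1. ] [ 0.05 -0.22  0.  ] -89.38 0.6361663344528596 21.775
```

{"op": "carry_out", "data": {"offset": [[0.002,0,-0.004],[0.001,0,-0.003],[0.001,0,-0.003],[0.001,0,-0.003],[0,0,-0.003],[0,0,0]], "twist": [0,0,0,0,0,0]}}

```text
clock: 22.52
tool_pos: [0.5799, -0.0185, 0.1082]
eef_rot: [0.503, -0.498, 0.497, -0.502]
contact_force: [1.2, 1.0, -2.6]
opening: 0.635
```

```bash
python3 st.py
```

```text
[ 0.5799 -0.0185  0.1082] [ 1.2  1.  -2.6] [ 0.05 -0.14 -0.1 ] -89.39 0.6352646260462812 22.525
```

{"op": "carry_out", "data": {"offset": [[0,0,-0.002],[0,0,-0.002],[0,0,0]], "twist": [0,0,0]}}

```text
clock: 22.9
tool_pos: [0.5805, -0.0185, 0.1056]
eef_rot: [0.503, -0.497, 0.497, -0.503]
contact_force: [-1.1, -1.0, 6.4]
opening: 0.632
```

```bash
python3 st.py
```

```text
[ 0.5805 -0.0185  0.1056] [-1.1 -1.   6.4] [0.02 0.33 0.06] -89.39 0.6318857710556085 22.9
```

{"op": "carry_out", "data": {"offset": [[0,0,-0.001],[0,0,0]], "twist": [0,0]}}

```text
clock: 23.15
tool_pos: [0.5805, -0.0185, 0.1056]
eef_rot: [-0.503, 0.497, -0.498, 0.503]
contact_force: [-2.9, 0.9, 14.5]
opening: 0.634
```

{"op": "carry_out", "data": {"offset": [[0,0,0.002],[0,0,0],[0,0,0],[0,0,0.03],[0,0,0.05],[0,0,0.02],[0,0,0],[0,0,0]], "twist": [0,0,0,0,0,0,0,0], "grip": 0.07}}

```text
clock: 24.15
tool_pos: [0.5798, -0.0184, 0.2045]
eef_rot: [0.503, -0.498, 0.497, -0.502]
contact_force: [-0.1, -0.3, -0.0]
opening: 0.793
```

```bash
python3 st.py
python3 - <<'E'
from h import *
c=camera_params("wrist");im=snapshot("wrist")[:,:,::-1];a=snapshot("top")[:,:,::-1];b=snapshot("scene")[:,:,::-1]
B=cv2.resize(b[180:320,265:405],(400,400),interpolation=cv2.INTER_CUBIC)
cv2.imwrite("pics/p3.png",np.hstack([cv2.resize(im[60:320,180:440],(400,400)),B]))
k=400/260
P=[[.579+x,-.0185+y,z] for x,y,z in((.06,.028,.12),(.06,-.028,.12),(.032,0,.124),(-.032,0,.124))]
print(((proj(c,P)-[180,60])*k).round(1).tolist())
c=camera_params("scene");k=400/140
P=[[.579+x,-.0185+y,z] for x,y,z in((.06,.028,.12),(.06,-.028,.12),(-.06,-.028,.12),(-.06,.028,.12),(.032,0,.124),(-.032,0,.124))]
print(((proj(c,P)-[265,180])*k+[400,0]).round(1).tolist())
E
```

```text
[ 0.5798 -0.0184  0.2045] [-0.1 -0.3 -0. ] [ 0.04  0.04 -0.03] -89.38 0.7933386932415203 24.15
[[157.6, 110.3], [269.8, 111.5], [213.1, 167.9], [211.8, 283.0]]
[[675.9, 119.0], [722.5, 165.7], [565.0, 226.6], [524.5, 173.3], [664.6, 150.0], [582.1, 180.6]]
```

View pics/p3.png

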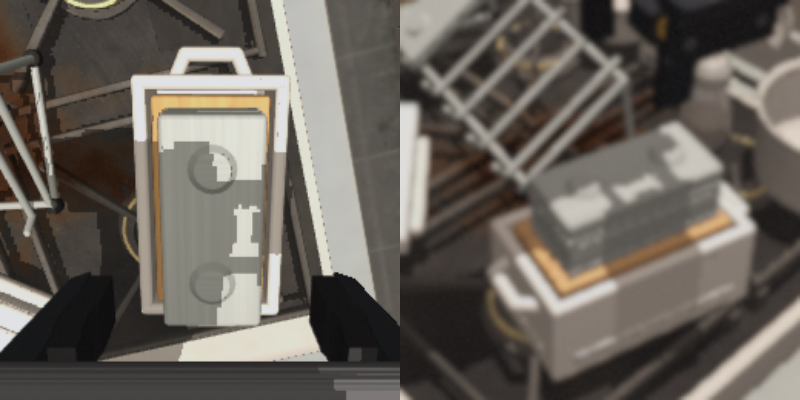

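The medium weight is seated flush: studs at (212,168) and (212,284), matching predictions. Before fetching the thin one I'll check how close the white cup at the left stands to the gripper body.

Run:
```python
from h import *
T=camera_params("top")
for z in(0,.05,.1,.15):print(z,back(T,[(188,236),(206,236),(188,222)],z).round(3).tolist())
w=cv2.imread("pics/w2.png")
```

```text
0 [[0.536, 0.455, 0.0], [0.536, 0.416, 0.0], [0.566, 0.457, 0.0]]
0.05 [[0.531, 0.441, 0.05], [0.531, 0.404, 0.05], [0.56, 0.443, 0.05]]
0.1 [[0.526, 0.428, 0.1], [0.527, 0.392, 0.1], [0.554, 0.429, 0.1]]
0.15 [[0.522, 0.414, 0.15], [0.522, 0.38, 0.15], [0.548, 0.415, 0.15]]
```

{"op": "carry_out", "data": {"offset": [[0.001,0.042,0],[0.001,0.042,0],[0.001,0.042,0],[0.001,0.042,0],[0.001,0.042,0],[0.001,0.041,0],[0.001,0.041,0],[0.002,0.0405,0]], "twist": [0.4,0.4,0.4,0.4,0.4,0.3,0.3,0.3], "grip": 0.068}}

```text
clock: 25.3
tool_pos: [0.5891, 0.3152, 0.2045]
eef_rot: [0.516, -0.484, 0.484, -0.514]
contact_force: [0.4, 0.0, 0.8]
opening: 0.774
```

{"op": "carry_out", "data": {"offset": [[0,0,0],[0,0,-0.04],[0,0,-0.04],[0,0,-0.01],[0,0,0],[0,0,0]], "twist": [0,0,0,0,0,0]}}

```text
clock: 26.05
tool_pos: [0.5909, 0.3143, 0.1174]
eef_rot: [-0.514, 0.484, -0.485, 0.516]
contact_force: [0.5, 0.3, 0.0]
opening: 0.769
```

```bash
python3 st.py
```

```text
[0.5909 0.3143 0.1174] [0.5 0.3 0. ] [ 0.04 -0.02  0.03] -86.51 0.7692581668006732 26.05
```

{"op": "carry_out", "data": {"offset": [[-0.001,0,-0.025],[0,0,-0.015],[0,0,-0.01],[0,0,-0.004],[0,0,-0.004],[0,0,0]], "twist": [0,0,0,0,0,0]}}

```text
clock: 26.8
tool_pos: [0.5887, 0.3141, 0.0578]
eef_rot: [-0.515, 0.484, -0.484, 0.515]
contact_force: [0.3, -0.5, -0.4]
opening: 0.771
```

```bash
python3 st.py
```

```text
[0.5887 0.3141 0.0578] [ 0.3 -0.5 -0.4] [ 0.03 -0.01 -0.01] -86.49 0.7708755648611231 26.8
```

{"op": "carry_out", "data": {"offset": [[0,0,0],[0,0,0],[0,0,0]], "twist": [0,0,0], "grip": 0.045, "newtons": 25}}

```text
clock: 27.18
tool_pos: [0.5891, 0.3148, 0.0582]
eef_rot: [-0.515, 0.484, -0.484, 0.516]
contact_force: [0.6, 0.9, 1.6]
opening: 0.632
```

{"op": "carry_out", "data": {"offset": [[0,0,0.01],[0,0,0.03],[0,0,0.04],[0,0,0.04],[0,0,0.03],[0,0,0]], "twist": [0,0,0,0,0,0]}}

```text
clock: 27.92
tool_pos: [0.5899, 0.3143, 0.2103]
eef_rot: [-0.513, 0.484, -0.485, 0.516]
contact_force: [-0.3, -0.1, -2.9]
opening: 0.631
```

```bash
python3 st.py
```

```text
[0.5899 0.3143 0.2103] [-0.3 -0.1 -2.9] [ 0.04 -0.   -0.01] -86.52 0.6308067367941476 27.925
```

{"op": "carry_out", "data": {"offset": [[-0.0026,-0.0416,0],[-0.0026,-0.0416,0],[-0.0026,-0.0416,0],[-0.0026,-0.0416,0],[-0.0026,-0.0416,0],[-0.0026,-0.0416,0],[-0.0026,-0.0416,0],[-0.0026,-0.0416,0]], "twist": [-0.4,-0.4,-0.4,-0.4,-0.4,-0.3,-0.3,-0.3]}}

```text
clock: 28.92
tool_pos: [0.5661, -0.0203, 0.206]
eef_rot: [0.504, -0.498, 0.496, -0.502]
contact_force: [0.1, -0.2, -3.3]
opening: 0.633
```

{"op": "carry_out", "data": {"offset": [[0,0,0],[0,0,0],[0,0,-0.02],[0,0,-0.02],[0,0,0],[0,0,0],[0,0,0]], "twist": [0,0,0,0,0,0,0]}}

```text
clock: 29.8
tool_pos: [0.5685, -0.0183, 0.1685]
eef_rot: [-0.502, 0.497, -0.498, 0.503]
contact_force: [-0.2, -0.2, -3.1]
opening: 0.63
```

```bash
python3 st.py
```

```text
[ 0.5685 -0.0183  0.1685] [-0.2 -0.2 -3.1] [0.05 0.02 0.01] -89.35 0.6304527446874495 29.8
```

{"op": "carry_out", "data": {"offset": [[0.001,0,-0.008],[0,0,-0.003],[0.003,0,-0.004],[0.003,0,-0.004],[0.002,0,-0.003],[0.001,0,-0.003],[0,0,0]], "twist": [0,0,0,0,0,0,0], "newtons": 16}}

```text
clock: 30.68
tool_pos: [0.578, -0.0188, 0.1426]
eef_rot: [0.503, -0.497, 0.497, -0.503]
contact_force: [1.0, 0.9, 0.4]
opening: 0.632
```

```bash
python3 st.py
```

```text
[ 0.578  -0.0188  0.1426] [1.  0.9 0.4] [ 0.15 -0.17 -0.03] -89.38 0.6324530568855266 30.675
```

{"op": "carry_out", "data": {"offset": [[0.001,0,-0.004],[0.001,0,-0.003],[0.001,0,-0.003],[0,0,-0.003],[0,0,-0.003],[0,0,0]], "twist": [0,0,0,0,0,0]}}

```text
clock: 31.42
tool_pos: [0.5804, -0.0188, 0.1263]
eef_rot: [0.503, -0.498, 0.497, -0.502]
contact_force: [0.0, 0.4, -1.5]
opening: 0.634
```

```bash
python3 st.py
```

```text
[ 0.5804 -0.0188  0.1263] [ 0.   0.4 -1.5] [-0.01 -0.06 -0.02] -89.39 0.6340884182563379 31.425
```

{"op": "carry_out", "data": {"offset": [[0,0,-0.002],[0,0,-0.0015],[0,0,0]], "twist": [0,0,0]}}

```text
clock: 31.8
tool_pos: [0.5809, -0.0188, 0.1232]
eef_rot: [0.503, -0.497, 0.497, -0.503]
contact_force: [1.5, -0.3, -0.9]
opening: 0.633
```

```bash
python3 st.py
```

```text
[ 0.5809 -0.0188  0.1232] [ 1.5 -0.3 -0.9] [ 0.05 -0.06  0.  ] -89.39 0.6328409543692421 31.8
```

{"op": "carry_out", "data": {"offset": [[0,0,-0.001],[0,0,-0.001],[0,0,0]], "twist": [0,0,0]}}

```text
clock: 32.17
tool_pos: [0.5809, -0.0188, 0.1231]
eef_rot: [-0.502, 0.497, -0.498, 0.503]
contact_force: [-2.6, -0.3, 14.5]
opening: 0.633
```

```bash
python3 st.py
```

```text
[ 0.5809 -0.0188  0.1231] [-2.6 -0.3 14.5] [0.07 0.69 0.04] -89.4 0.6331426229045187 32.175
```

{"op": "carry_out", "data": {"offset": [[0,0,0.002],[0,0,0],[0,0,0],[0,0,0.03],[0,0,0.04],[0,0,0.02],[0,0,0],[0,0,0]], "twist": [0,0,0,0,0,0,0,0], "grip": 0.072}}

```text
clock: 33.17
tool_pos: [0.5801, -0.0187, 0.2121]
eef_rot: [0.503, -0.498, 0.497, -0.502]
contact_force: [0.3, -0.7, 0.2]
opening: 0.816
```

```bash
python3 st.py
python3 - <<'E'
from h import *
c=camera_params("wrist");im=snapshot("wrist")[:,:,::-1];b=snapshot("scene")[:,:,::-1]
B=cv2.resize(b[160:320,210:410],(500,400),interpolation=cv2.INTER_CUBIC)
cv2.imwrite("pics/p4.png",np.hstack([cv2.resize(im[60:320,210:405],(300,400)),B]))
k=400/260
P=[[.579+x,-.0185+y,z] for x,y,z in((.06,.028,.133),(.06,-.028,.133),(.032,0,.137),(-.032,0,.137))]
print(((proj(c,P)-[210,60])*k).round(1).tolist())
c=camera_params("scene");k=2.5
P=[[.579+x,-.0185+y,z] for x,y,z in((.06,.028,.133),(.06,-.028,.133),(-.06,-.028,.133),(-.06,.028,.133),(.032,0,.137),(-.032,0,.137))]
print(((proj(c,P)-[210,160])*k+[300,0]).round(1).tolist())
E
```

```text
[ 0.5801 -0.0187  0.2121] [ 0.3 -0.7  0.2] [ 0.05 -0.02 -0.04] -89.38 0.8163360679284118 33.175
[[109.6, 111.7], [224.4, 112.9], [166.4, 170.5], [165.1, 287.9]]
[[680.0, 141.5], [721.2, 182.1], [581.9, 235.1], [546.1, 188.8], [670.0, 168.3], [597.0, 194.9]]
```

View pics/p4.png

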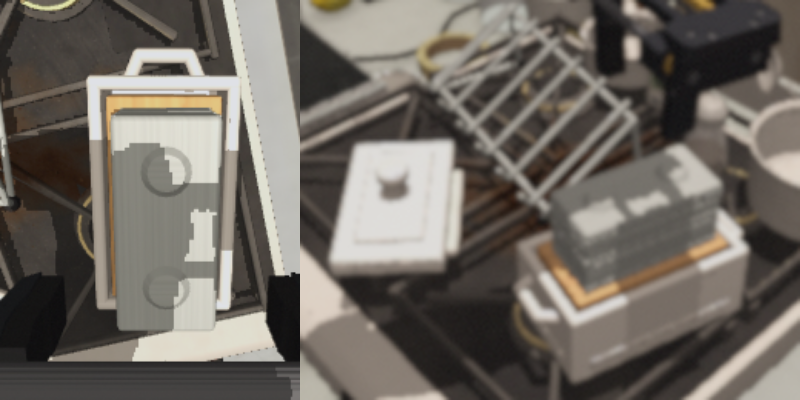

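The stack is flush and upright: top studs at (166,172) and (166,288), against the predicted (166,170) and (165,288). The lid lies flat on the slab. Handing in.

```bash
python3 -c "
from plant import job;print(job.finish_job())"
```

```text
the job is handed in; nothing more can be done
None
```

I lifted the lid off by its knob and laid it flat on the marble slab. Then I stacked the thick, medium and thin weights in that order on the press board and handed the job in at about 33 s. There is no verdict from the system.

- **Lid:** the force reading fell to about zero when the lid came to rest at the expected height. The last picture shows it flat on the slab.
- **Stack:** each weight stopped at the height expected for a seated one, with 14–18 N on the tool. In the last pictures, each weight's studs were within about 2 px of where a seated, centred weight would put them, and the stack looks flush.
- **Bystanders:** I did not go near the pepper pot or the timer. The pot looks unmoved in the last picture; I did not check the timer separately at the end.
- **Disagreements:** the wrist camera put the thick and medium weights 3–4 mm further to the left in the rack than the first fit did. I gripped by the wrist camera, and both grasps held. The fixed-camera fits came out about 2 mm low in height, which is within the stated calibration.
- **Hand-in:** the open gripper was clear, about 75 mm above the stack.

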